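Make up the amplifier repair kit

TASK

Using only the things near the tray (those at the far left end of the bench belong to another job), make up the repair kit in the grey tray: stand the transformer upright on the orange mat, the blue capacitor upright on the blue mat and the relay upright on the white mat, each wholly inside its bay. Only when all three are in, lay the red screwdriver, centred, across the gap between the tray's two black saddles so that it rests in both. Leave the white capacitor and the yellow screwdriver where they are.

Things in the scene. Friction and masses are not known exactly. Their poses are not given: they have to be found in the camera images.
- tool_rest (a point): point midway between the two black saddles on the fixed grey kit tray's front (-x) edge, level with their seats, 24 mm above the bench; y runs saddle to saddle, x to the row of bays (95 mm behind). Saddles: 130 mm apart on y, 14 mm thick; seats 46 mm wide on x between lips 12 mm higher. Between them only the tray's 4 mm floor. Tray 171 (x) x 270 (y) mm
- mat_orange: orange square mat, 83 x 83 x 2 mm, fixed on the floor of one of the tray's three bays (which one varies); origin at its underside's centre, 4 mm above the bench (mat top 6 mm); axes parallel to the tray's. Bay 86 x 86 mm inside, walls 3 mm thick, tops 15 mm above the bench; bay centres 89 mm apart along y. For the transformer
- mat_blue: blue square mat, 83 x 83 x 2 mm, fixed on the floor of one of the tray's three bays (which one varies); origin at its underside's centre, 4 mm above the bench (mat top 6 mm); axes parallel to the tray's. Bay 86 x 86 mm inside, walls 3 mm thick, tops 15 mm above the bench; bay centres 89 mm apart along y. For the blue capacitor
- mat_white: white square mat, 83 x 83 x 2 mm, fixed on the floor of one of the tray's three bays (which one varies); origin at its underside's centre, 4 mm above the bench (mat top 6 mm); axes parallel to the tray's. Bay 86 x 86 mm inside, walls 3 mm thick, tops 15 mm above the bench; bay centres 89 mm apart along y. For the relay
- transformer_center (a point): loose mains transformer, black core with an orange winding block, 56 (x) x 70 (y) x 44 (z) mm, 0.34 kg; the point is its centre, 22 mm above its underside; z up; grasp it across its 56 mm width (its own x)
- cap_big_center (a point): loose dark blue upright capacitor, a cylinder 35 mm across and 50 mm high; the point is its centre, 25 mm above its underside; z up. Belongs in the kit
- relay_center (a point): loose pale cream plug-in relay, upright block 21 (x) x 28 (y) x 35 (z) mm; the point is its centre, 17.5 mm above its underside; z up
- driver_red_center (a point): loose screwdriver with red handle, lying on the bench beside the tray, in reach (not the one at the bench's far left end), 195 mm long along its own y, 28 mm across at the handle and 25 mm high; its handle is the half towards its own +y (13 to 92 mm from the middle), the steel blade towards -y; the point is at half its length, 12.5 mm above the bench; it balances about 20 mm from there towards the handle, on the handle's front part: grasp there
- cap_old_center (a point): white upright can capacitor, loose, 32 mm across, 75 mm high; the point is its centre. Not part of the kit
- driver_yellow_center (a point): loose screwdriver with yellow handle, lying on the bench beside the tray, on the side away from the red one, 175 mm long along its own y; the point is at half its length, 12.5 mm up. Not part of the kit
Things that resemble listed ones, but are neither listed nor needed, are in the scene too. Of the things that look like the part that bears transformer_center, the larger one is meant. Of the things that look like the part that bears relay_center, take the one that is farthest from the robot's base at the start.

How it is judged (in metres and radians):
On the way, in this order (a step that is already met when the one before it is completed fails the run):
1. transformer, blue capacitor and relay all stand in their own bays, the red screwdriver not yet on the rest (x of transformer_center in the frame of mat_orange between -0.02 and 0.02 m and y of transformer_center in the frame of mat_orange between -0.02 and 0.02 m and z of transformer_center in the frame of mat_orange between 0.02 and 0.028 m and angle between each of transformer_center, cap_big_center, relay_center's own z axis and vertical below 0.12 rad and x of cap_big_center in the frame of mat_blue between -0.03 and 0.03 m and y of cap_big_center in the frame of mat_blue between -0.03 and 0.03 m and z of cap_big_center in the frame of mat_blue between 0.023 and 0.031 m and x of relay_center in the frame of mat_white between -0.034 and 0.034 m and y of relay_center in the frame of mat_white between -0.034 and 0.034 m and z of relay_center in the frame of mat_white between 0.0155 and 0.0235 m and not (x of driver_red_center in the frame of tool_rest between -0.014 and 0.014 m and y of driver_red_center in the frame of tool_rest between -0.022 and 0.022 m and z of driver_red_center in the frame of tool_rest between 0.004 and 0.0145 m and angle between the y axis of driver_red_center and the y axis of tool_rest, either way round below 0.15 rad)), for 0.2 s.
2. the red screwdriver lies across both saddles (x of driver_red_center in the frame of tool_rest between -0.014 and 0.014 m and y of driver_red_center in the frame of tool_rest between -0.022 and 0.022 m and z of driver_red_center in the frame of tool_rest between 0.004 and 0.0145 m and angle between the y axis of driver_red_center and the y axis of tool_rest, either way round below 0.15 rad), for 0.2 s.
At the end, for the whole second after the job is handed in: Transformer, blue capacitor and relay stand upright (0.12 rad) on the orange, blue and white mat, centres within 20, 30, 34 mm of the mat's in x and y; red screwdriver rests across both saddles, centred within 22 mm along and 14 mm across, within 0.15 rad; all released and still (all of step 2 and x of transformer_center in the frame of mat_orange between -0.02 and 0.02 m and y of transformer_center in the frame of mat_orange between -0.02 and 0.02 m and z of transformer_center in the frame of mat_orange between 0.02 and 0.028 m and angle between each of transformer_center, cap_big_center, relay_center's own z axis and vertical below 0.12 rad and x of cap_big_center in the frame of mat_blue between -0.03 and 0.03 m and y of cap_big_center in the frame of mat_blue between -0.03 and 0.03 m and z of cap_big_center in the frame of mat_blue between 0.023 and 0.031 m and x of relay_center in the frame of mat_white between -0.034 and 0.034 m and y of relay_center in the frame of mat_white between -0.034 and 0.034 m and z of relay_center in the frame of mat_white between 0.0155 and 0.0235 m and linear speed of each of transformer, cap_big, relay, driver_red below 0.02 m/s); the robot touches nothing.
It fails at once if the white capacitor is moved more than 25 mm or knocked over (distance of cap_old_center from where it was at the start of the episode above 0.025 m or angle between cap_old_center's own z axis and vertical above 0.5 rad).
It fails at once if the yellow screwdriver is moved more than 25 mm (distance of driver_yellow_center from where it was at the start of the episode above 0.025 m).
It also fails if it takes over 120 s, if anything falls off the work surface, if the arm or the gripper's body presses on something with over 40 N, if the wrist force passes 120 N, or if a joint passes its speed limit or range.

ROBOT

A 6-joint arm with a two-finger parallel gripper is mounted at the origin on a cart in front of the work surface, level with it; the furniture and walls round the work are solid. World frame = base frame: x ahead of the robot, y to its left, z up, the work surface at z = 0. Lengths are in mm, angles in rad, forces in N, time in s.
With the tool pointing down it reaches from about 350 to 725 mm from the base axis. Payload 4.3 kg.
Tool frame: the origin (TCP) lies between the finger pads; the fingertips stand 25 mm ahead of it and the grasp point (between the pads) lies 6 mm ahead of it; z points along the fingers, y is the line along which they close (so a half turn about z gives the same grasp; the last joint's range is limited). The gripper opens to 85 mm and grips with 20 to 120 N. Pads are 22 mm wide; open, the fingers measure 114 mm over their backs; the gripper's body (76 mm by 85 mm) begins 54 mm behind the grasp point. The pads swing forward as they close: fully open they stand 13 mm farther back than shut.
Start: joints at [-1.408, 0.377, 0.081, 1.274, 0, 1.46], TCP at [154.931, -553.769, 256.329] pointing down, gripper open.
Joint ranges: [-2.72, 2.72], [-0.84, 1.66], [-1.02, 1.22], [-1.77, 2.12], [-1.37, 1.28], [-3.14, 3.14]. Speed limits (rad/s): [2.57, 2.57, 3.14, 3.14, 3.14, 3.14].

INTERFACE

Orientations are given as [roll, pitch, yaw] about the fixed x, y, z axes, in that order (R = Rz(yaw) Ry(pitch) Rx(roll)).
In Python, from bench import arm gives the robot as it stands. The module is installed in compiled form; this text tells all that it offers.
- The arm moves only by the tool play_rows, never from a script. Its argument "deltas" is one flat list of numbers, 7 for each row, row after row: the turn, a rotation vector about the tool's x, y, z in units of 6 degrees (1.0 is 6 degrees), then the shift along the tool's x, y, z in units of 50 mm (1.0 is 50 mm), then the closure in counts, from 0 (fully open) to 255 (shut). A call has 1 to 20 rows; each row is the pose to reach, as a shift and turn from the pose commanded when the call began, along the tool's axes at that moment; what a row does not reach only later rows make up. A row lasts 1/10 s, in which the tool goes at most 50 mm and 8.59 degrees, less where a joint would pass 70% of its speed; a pose out of reach is approached as far as the arm can. A call with a gripper value outside its range is refused whole. The fingers move at their own pace and stop on an object; "force" is the grip in N (left out, the last holds). Time passes only in rows, so rows that repeat a pose let the fingers close. It gives the time, the measured TCP pose, the force, the opening and the grip force at its end, in the units of the state.
- arm.observe(): the state, without advancing time (a new reading comes with each control period).
- arm.capture(name): name is "scene" or "top"; returns a dict with "pixels" (480x640x3 uint8, blue, green, red), "vertical_fov" (degrees; the focal length in pixels is half the picture's height over the tangent of half this angle, whatever the lens; pixels are square), "cx", "cy" (the principal point, pixels), "pose" (4x4, takes a point from camera to world coordinates). Camera axes: x right, y down, z forward; pixel columns grow to the right and rows downward; lengths in mm; the calibration is good to about 2 mm. A picture is of the moment at which its call begins. There is no depth.
- arm.hand_in(): hands the job in; it is judged then, once.
Trained networks look in a picture, given as the dict that the camera call returned (one of the last four; its "shot" number tells which), for a name from the list of things; names that differ only in an ending like _2 or _b are one class to them, and where a whole thing is asked for, a point or a joint stands for the part that bears it (a point fixed in the world has none). Each returns a list of dicts, best first, with "score" (0 to 1); they miss things now and then, are a little off and sometimes report something else, mostly with a low value. They report only what shows in the picture. A call takes as long as a camera call. They do not tell look-alikes from the thing itself.
- arm.regions_of(thing, picture): "mask" (480x640 bool, what is visible of it) and "position" ([column, row] in pixels, amid what is visible of it).
The state is a dict: "time_s": time; "q": joint angles; "qvel": joint speeds; "joint_torque": joint torques, N m; "ee_pos": TCP position; "orientation": TCP orientation; "ft_force": force on the tool from outside, world axes, zero at the start; "ft_torque": the same for the moment, N m; "width": finger opening in mm; "finger_force": force on a finger pad.
Only numpy, scipy, OpenCV 4.12 (cv2) and the standard library are available. Lean on these libraries where they do the work, as an engineer would, in place of code of your own. Each camera call takes 0.05 s, during which the arm holds its last target. There are 200 camera calls.

## Working session

There is one attempt and no reset: what is moved stays moved. The work goes in short steps, Python scripts to look and compute and a tool call to move; the robot and the scene stay as the last step left them, time stands still between calls to the robot, and variables do not carry over. Pictures are saved under pics/ and viewed, at most 14 in all, crops included, and the job is handed in when it is done.

Besides the shell and the picture viewer there is one more tool, called after "Call:" as name(argument=value, ...), one argument or row to a line, values as JSON. play_rows: Moves the arm, as the interface text tells. Its arguments: {"type":"object","properties":{"deltas":{"type":"array"},"force":{"type":"number"}},"required":["deltas"]}

```bash
mkdir -p pics; python3 - <<'E'
from bench import arm
import cv2,numpy as np
s=arm.observe();print({k:np.round(v,3).tolist() for k,v in s.items()})
for n in("scene","top"):
    p=arm.capture(n);cv2.imwrite(f"pics/{n}0.png",p["pixels"])
    print(n,p["vertical_fov"],p["cx"],p["cy"],np.round(p["pose"],3).tolist())
    for t in["mat_orange","mat_blue","mat_white","transformer_center","cap_big_center","relay_center","driver_red_center","cap_old_center","driver_yellow_center"]:
        print(t,[(np.round(r["position"]).tolist(),round(r["score"],2),int(r["mask"].sum())) for r in arm.regions_of(t,p)])
E
```

```text
{'time_s': 0.0, 'q': [-1.408, 0.378, 0.08, 1.274, 0.0, 1.461], 'qvel': [-0.001, -0.0, 0.0, 0.0, -0.0, 0.0], 'joint_torque': [0.001, -46.361, 26.987, 0.021, 0.0, -0.0], 'ee_pos': [154.847, -553.1, 255.353], 'orientation': [-3.14, -0.0, 0.273], 'ft_force': [0.691, -0.263, -0.329], 'ft_torque': [-0.037, 0.021, -0.027], 'finger_force': 0.0, 'width': 85.348}
scene 50.194931777300575 317.13750478300534 240.40353078251172 [[-0.749, -0.292, 0.595, -226.034], [-0.663, 0.308, -0.683, 908.031], [0.016, -0.906, -0.424, 625.884], [0.0, 0.0, 0.0, 1.0]]
mat_orange [([321.0, 257.0], 0.54, 263)]
mat_blue [([346.0, 248.0], 0.81, 279)]
mat_white [([296.0, 266.0], 0.69, 355), ([217.0, 288.0], 0.45, 244)]
transformer_center [([416.0, 238.0], 0.7, 386), ([383.0, 231.0], 0.43, 129)]
cap_big_center [([276.0, 311.0], 0.75, 435)]
relay_center [([218.0, 288.0], 0.72, 221), ([251.0, 293.0], 0.71, 221)]
driver_red_center [([422.0, 219.0], 0.44, 67), ([346.0, 246.0], 0.29, 308)]
cap_old_center [([358.0, 216.0], 0.79, 237)]
driver_yellow_center [([215.0, 348.0], 0.76, 562)]
top 47.10747580410278 318.7080656386483 241.93802292106938 [[0.029, -0.986, 0.166, 340.582], [-0.999, -0.032, -0.012, 2.822], [0.017, -0.165, -0.986, 1331.901], [0.0, 0.0, 0.0, 1.0]]
mat_orange [([325.0, 238.0], 0.75, 1111)]
mat_blue [([359.0, 242.0], 0.79, 1142), ([197.0, 210.0], 0.48, 130)]
mat_white [([291.0, 231.0], 0.88, 1117), ([488.0, 279.0], 0.38, 409)]
transformer_center [([432.0, 294.0], 0.81, 611), ([413.0, 256.0], 0.78, 251)]
cap_big_center [([201.0, 284.0], 0.79, 243)]
relay_center [([209.0, 240.0], 0.6, 152), ([198.0, 210.0], 0.48, 170)]
driver_red_center [([490.0, 274.0], 0.6, 507)]
cap_old_center [([426.0, 212.0], 0.71, 242), ([430.0, 295.0], 0.23, 616)]
driver_yellow_center [([134.0, 275.0], 0.85, 533), ([423.0, 214.0], 0.39, 237)]
```

```bash
python3 - <<'E'
import cv2
i=cv2.imread("pics/top0.png");cv2.imwrite("pics/topc.png",cv2.resize(i[140:360,100:400],(800,587),interpolation=cv2.INTER_CUBIC))
cv2.imwrite("pics/topd.png",cv2.resize(i[160:360,380:640],(780,600),interpolation=cv2.INTER_CUBIC))
E
```

```text
(no output)
```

View pics/top0.png

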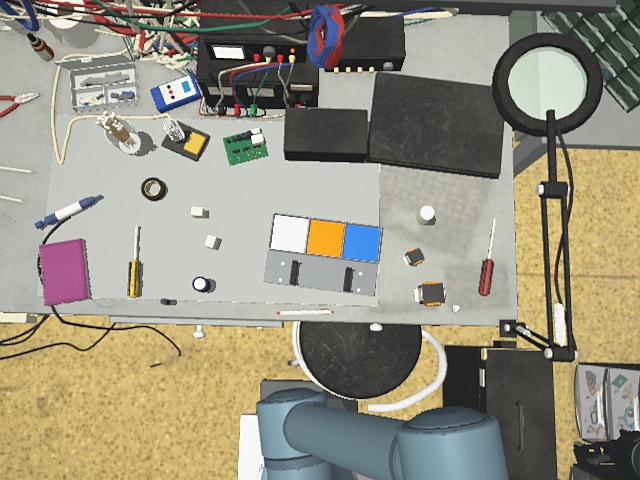

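View pics/topc.png

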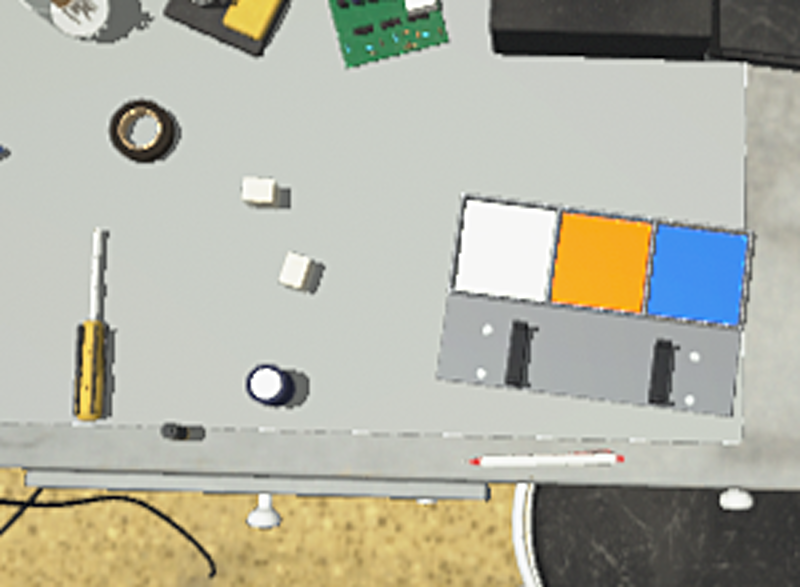

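View pics/topd.png

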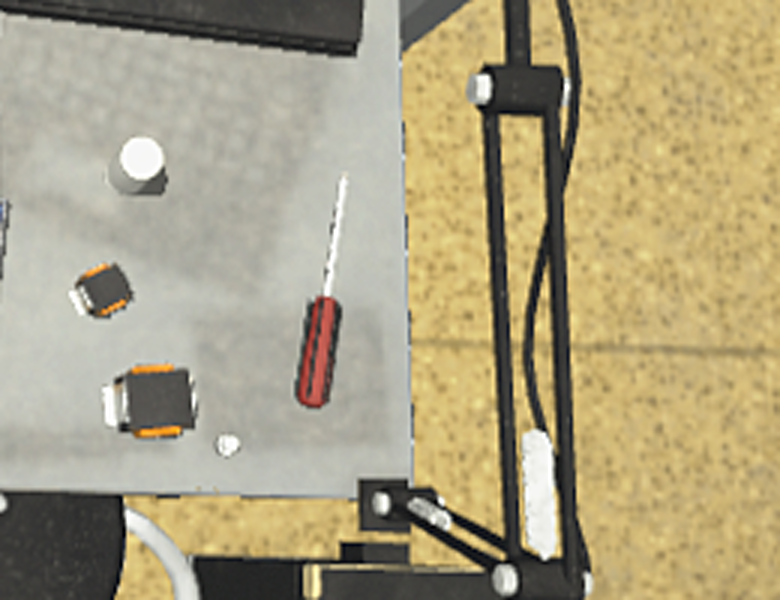

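View pics/scene0.png

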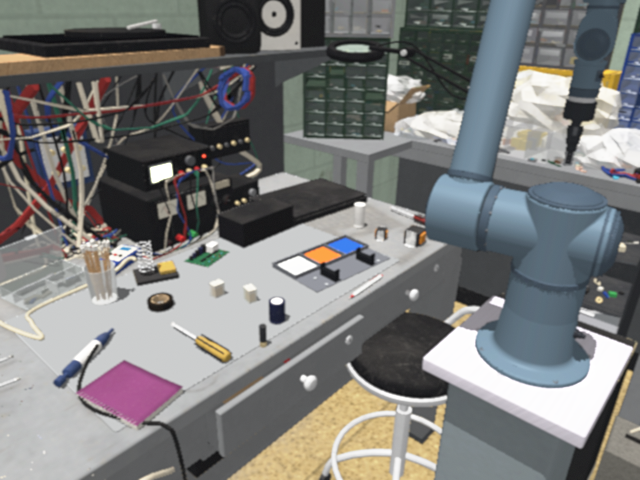

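```bash
cat > h.py <<'E'
from bench import arm
import cv2,numpy as np
from scipy.optimize import minimize
def cam(p):
    T=np.array(p["pose"],float);f=240/np.tan(np.radians(p["vertical_fov"]/2));return T,f,p["cx"],p["cy"]
def proj(p,X):
    T,f,cx,cy=cam(p);c=(np.atleast_2d(X)-T[:3,3])@T[:3,:3];return c[:,:2]/c[:,2:]*f+[cx,cy]
def back(p,uv,z):
    T,f,cx,cy=cam(p);uv=np.atleast_2d(uv).astype(float)
    d=np.c_[(uv-[cx,cy])/f,np.ones(len(uv))]@T[:3,:3].T
    return T[:3,3]+d*((z-T[2,3])/d[:,2])[:,None]
def yaw(a):c,s=np.cos(a),np.sin(a);return np.array([[c,-s,0],[s,c,0],[0,0,1]])
def box(dx,dy,z0,z1):return np.array([[a*dx/2,b*dy/2,z] for a in(-1,1) for b in(-1,1) for z in(z0,z1)])
def cyl(d,z0,z1):
    t=np.linspace(0,2*np.pi,40);return np.vstack([np.c_[d/2*np.cos(t),d/2*np.sin(t),0*t+z] for z in(z0,z1)])
def fit(views,pts,x0,a0):
    "views: (picture, mask) list; maximise IoU of the projected convex hull"
    S=4
    big=[(p,cv2.resize(m.astype(np.float32),None,fx=S,fy=S,interpolation=cv2.INTER_LINEAR)>.5) for p,m in views]
    def cost(v):
        c=0
        for p,m in big:
            h=cv2.convexHull(np.round(((proj(p,pts@yaw(v[2]*.02).T+[v[0],v[1],0])+.5)*S-.5)*16).astype(np.int32))
            k=np.zeros(m.shape,np.uint8);cv2.fillConvexPoly(k,h,1,shift=4);k=k>0
            c-=(k&m).sum()/(k|m).sum()
        return c
    best=min((minimize(cost,[*x0,a/.02],method="Nelder-Mead",options=dict(initial_simplex=np.array([*x0,a/.02])+np.array([[0,0,0],[6,0,0],[0,6,0],[0,0,10]]),xatol=.1,fatol=1e-4)) for a in a0),key=lambda r:r.fun)
    return best.x[:2].round(1),round(best.x[2]*.02,3),round(-best.fun/len(views),3)
E
python3 - <<'E'
from h import *
P={n:arm.capture(n) for n in("top","scene")}
t,s=P["top"],P["scene"]
def R(n,p):return arm.regions_of(n,p)
A=np.linspace(-1.4,1.4,7)
jobs=dict(transformer_center=box(56,70,0,44),relay_center=box(21,28,0,35),cap_big_center=cyl(35,0,50),cap_old_center=cyl(32,0,75))
for n,pts in jobs.items():
    rs=R(n,s)
    for r in R(n,t):
        if r["score"]<.4: continue
        x0=back(t,r["position"],pts[:,2].max()*.7)[0][:2];aa=[0] if "cap" in n else A
        print(n,r["position"],fit([(t,r["mask"])],pts,x0,aa),np.linalg.norm(x0).round())
        q=proj(s,[*x0,pts[:,2].max()/2])[0]
        m=min(rs,key=lambda k:np.linalg.norm(k["position"]-q)); print("  scene",np.round(q),m["position"],fit([(s,m["mask"])],pts,x0,aa))
M={}
for n in("mat_orange","mat_blue","mat_white"):
    for p in(t,s):
        r=R(n,p)[0];c=cv2.moments(r["mask"].astype(np.uint8));M[n]=back(p,[c["m10"]/c["m00"],c["m01"]/c["m00"]],6)[0]
        print(n,M[n].round(1),fit([(p,r["mask"])],box(83,83,5,6),M[n][:2],[-.15,0,.1]))
m=np.zeros((480,640),np.uint8)
for n in("driver_red_center","driver_yellow_center"):
    m=R(n,t)[0]["mask"];uv=np.argwhere(m)[:,::-1];w=back(t,uv,10)[:,:2];c,sz,an=cv2.minAreaRect(w.astype(np.float32));print(n,c,sz,an,np.round(cv2.boxPoints((c,sz,an))).tolist())
i=t["pixels"];s_=s["pixels"]
a=cv2.resize(i[270:320,395:465],(700,500),interpolation=cv2.INTER_CUBIC)[:300*2]
cv2.imwrite("pics/tr.png",np.vstack([cv2.resize(i[272:315,405:465],(400,287),interpolation=cv2.INTER_CUBIC),cv2.resize(s_[215:258,370:430],(400,287),interpolation=cv2.INTER_CUBIC)]))
cv2.imwrite("pics/rl.png",cv2.resize(i[195:255,180:240],(500,500),interpolation=cv2.INTER_CUBIC))
E
```

```text
transformer_center [428.7, 293.1] (array([ 445.2, -279.2]), np.float64(0.25), np.float64(0.762)) 524.0
  scene [413. 235.] [416.1, 235.9] (array([ 441.8, -280.4]), np.float64(0.429), np.float64(0.812))
transformer_center [415.8, 254.7] (array([ 537.7, -235.1]), np.float64(0.727), np.float64(0.336)) 590.0
  scene [380. 230.] [380.5, 235.0] (array([ 537.3, -247.5]), np.float64(0.595), np.float64(0.366))
relay_center [197.7, 208.8] (array([627., 284.]), np.float64(-0.385), np.float64(0.756)) 693.0
  scene [215. 287.] [217.7, 289.4] (array([624. , 283.9]), np.float64(0.307), np.float64(0.898))
relay_center [209.5, 240.5] (array([554.3, 246.1]), np.float64(1.31), np.float64(0.916)) 609.0
  scene [248. 293.] [250.2, 294.5] (array([549.8, 246.9]), np.float64(1.077), np.float64(0.854))
cap_big_center [200.6, 284.3] (array([450.5, 262.2]), np.float64(0.153), np.float64(0.858)) 519.0
  scene [277. 309.] [275.1, 311.3] (array([448.2, 261.2]), np.float64(0.164), np.float64(0.884))
cap_old_center [422.8, 212.7] (array([ 631.2, -263. ]), np.float64(0.11), np.float64(0.805)) 685.0
  scene [357. 215
[... 306 characters left out ...]
[ 566.1, -116.3]), np.float64(-0.103), np.float64(0.947))
mat_blue [ 565.2 -122.1    6. ] (array([ 570.6, -124. ]), np.float64(0.028), np.float64(0.669))
mat_white [583.1  60.6   6. ] (array([583.4,  60.6]), np.float64(-0.106), np.float64(0.969))
mat_white [583.1  57.9   6. ] (array([587.,  55.]), np.float64(-0.073), np.float64(0.822))
driver_red_center (533.8099365234375, -429.3061828613281) (29.266813278198242, 171.3782501220703) 78.37670135498047 [[447.0, -426.0], [615.0, -461.0], [621.0, -432.0], [453.0, -398.0]]
driver_yellow_center (488.06536865234375, 429.6793212890625) (140.3118133544922, 26.181640625) 4.748074054718018 [[417.0, 437.0], [419.0, 411.0], [559.0, 422.0], [557.0, 449.0]]
```

View pics/tr.png

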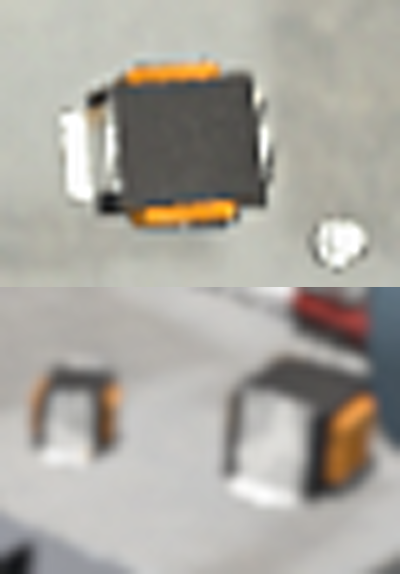

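View pics/rl.png

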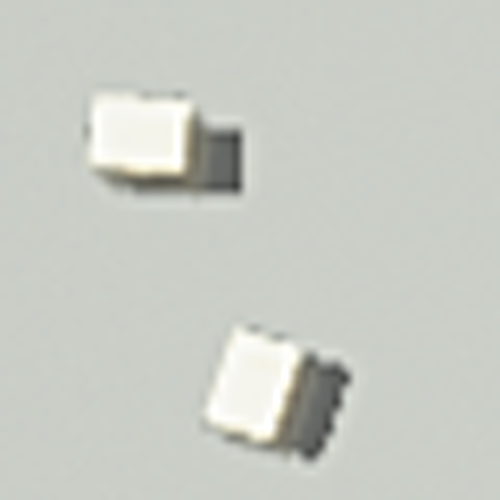

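Two look like the transformer: (430,294) is larger than (414,256), so it is the one meant. Two look like the relay: (198,210), 693 mm from the base, and (210,241), 609 mm. The farther one, (198,210), is meant. The crops confirm both: the big transformer has its windings facing ±x, and the far relay's long side lies along world y.

```bash
python3 - <<'E'
from h import *
t=arm.capture("top");i=t["pixels"].astype(int);hsv=cv2.cvtColor(t["pixels"],cv2.COLOR_BGR2HSV)
def rect(m,win,z,nm):
    k=np.zeros((480,640),np.uint8);c0,c1,r0,r1=win;k[r0:r1,c0:c1]=m[r0:r1,c0:c1]
    n,l,st,ce=cv2.connectedComponentsWithStats(k);j=1+np.argmax(st[1:,4]);uv=np.argwhere(l==j)[:,::-1]
    w=back(t,uv,z)[:,:2];(c,s,a)=cv2.minAreaRect(w.astype(np.float32))
    d=w-w.mean(0);u,sv,vt=np.linalg.svd(d,full_matrices=False)
    print(nm,len(uv),"mean",w.mean(0).round(1),"rect",np.round(c,1),np.round(s,1),round(a,1),"axis",vt[0].round(3),"ext",(d@vt[0]).min().round(),(d@vt[0]).max().round())
    return k
g=i.max(2)
rect(g<95,(405,465,272,318),44,"core")
rect((hsv[...,1]>120)&(hsv[...,2]>120)&(hsv[...,0]<25),(405,465,272,318),30,"orange")
k=((hsv[...,1]>120)&(hsv[...,2]>120)&(hsv[...,0]<25));uv=np.argwhere(k[272:318,405:465])[:,::-1]+[405,272];w=back(t,uv,30)[:,:2];print("orange all",w.mean(0).round(1),w.min(0),w.max(0))
rect(i.min(2)>215,(185,212,198,222),35,"relay");rect(i.min(2)>235,(185,212,198,222),35,"relay")
red=(hsv[...,1]>120)&(hsv[...,2]>60)&((hsv[...,0]<12)|(hsv[...,0]>168))
rect(red,(470,500,210,300),15,"handle")
mm=arm.regions_of("driver_red_center",t)[0]["mask"]
rect(mm&~red&(i.min(2)>205),(475,505,210,262),12.5,"blade")
rect(i.min(2)>205,(475,505,210,262),12.5,"blade2")
rect(i.min(2)>215,(185,215,270,295),50,"captop")
E
```

```text
core 387 mean [ 443.7 -283.7] rect [ 443.2 -281.4] [44.4 56.7] 1.8 axis [-0.248  0.969] ext -27.0 35.0
orange 47 mean [ 421.  -286.1] rect [ 420.8 -286.1] [ 7.1 35.8] 1.7 axis [ 0.143 -0.99 ] ext -18.0 18.0
orange all [ 440. -284.] [ 416.68877115 -303.93474807] [ 471.99208643 -266.10695589]
relay 94 mean [626.4 283.9] rect [627. 283.] [19.7 26.4] 1.9 axis [-0.04  -0.999] ext -13.0 14.0
relay 65 mean [625.8 284.2] rect [625.8 283.9] [17.2 24.4] 1.9 axis [-0.143 -0.99 ] ext -13.0 14.0
handle 229 mean [ 487.9 -417.6] rect [ 490.1 -416.9] [20.2 88.7] 81.4 axis [-0.983  0.182] ext -46.0 42.0
blade 34 mean [ 614.9 -440.3] rect [ 613.4 -440.2] [ 5.2 40.6] 80.7 axis [-0.988  0.156] ext -19.0 22.0
blade2 87 mean [ 584.3 -435.3] rect [ 584.6 -435.9] [ 6.5 98.9] 80.4 axis [-0.986  0.166] ext -50.0 49.0
captop 95 mean [449.9 262.2] rect [450.5 262.3] [23.4 23.1] 3.6 axis [0.129 0.992] ext -12.0 12.0
```

```bash
cat > mv.py <<'E'
import sys,json
from h import *
from scipy.spatial.transform import Rotation as Ro
# usage: mv.py x y z psi [x y z psi ...] : rows from the present pose
o=arm.observe();R=Ro.from_euler("xyz",o["orientation"]);p=np.array(o["ee_pos"])
print("at",p.round(1),np.round(o["orientation"],3),"w",round(o["width"],1),"q",np.round(o["q"],2),"F",np.round(o["ft_force"],1),"t",round(o["time_s"],1))
v=list(map(float,sys.argv[1:]))
for k in range(0,len(v),4):
    T=Ro.from_euler("xyz",[np.pi,0,v[k+3]])
    print(v[k:k+4],"turn",np.round(np.degrees((R.inv()*T).as_rotvec())/6,2).tolist(),"shift",np.round(R.inv().apply(np.array(v[k:k+3])-p)/50,2).tolist())
E
python3 mv.py 443 -283 150 1.67 443 -283 37 1.67
```

```text
at [ 154.9 -553.8  256.3] [3.142 0.    0.273] w 85.5 q [-1.41  0.38  0.08  1.27 -0.    1.46] F [-0.  -0.1  0.1] t 2.0
[443.0, -283.0, 150.0, 1.67] turn [0.0, 0.0, -13.34] shift [7.01, -3.66, 2.13]
[443.0, -283.0, 37.0, 1.67] turn [0.0, 0.0, -13.34] shift [7.01, -3.66, 4.39]
```

Call:
play_rows(
  deltas=[0,0,-13.34,7.01,-3.66,2.13,0,0,0,-13.34,7.01,-3.66,2.13,0,0,0,-13.34,7.01,-3.66,2.13,0,0,0,-13.34,7.01,-3.66,2.13,0,0,0,-13.34,7.01,-3.66,2.13,0,0,0,-13.34,7.01,-3.66,2.13,0,0,0,-13.34,7.01,-3.66,2.13,0,0,0,-13.34,7.01,-3.66,2.13,0,0,0,-13.34,7.01,-3.66,2.13,0,0,0,-13.34,7.01,-3.66,2.13,0,0,0,-13.34,7.01,-3.66,2.13,0,0,0,-13.34,7.01,-3.66,2.13,0,0,0,-13.34,7.01,-3.66,2.13,0,0,0,-13.34,7.01,-3.66,2.13,0,0,0,-13.34,7.01,-3.66,2.13,0,0,0,-13.34,7.01,-3.66,2.13,0],
  force=40,
)

```text
time_s: 3.6
ee_pos: [443.0, -283.3, 149.9]
orientation: [3.141, 0.0, 1.669]
ft_force: [0.1, -0.5, -0.9]
width: 85.3
finger_force: 0.0
```

```bash
python3 mv.py 443 -283 37 1.67 443 -283 120 1.67; python3 - <<'E'
from h import *
a=arm.capture("top")["pixels"][240:330,380:470];b=arm.capture("scene")["pixels"][150:260,350:490]
cv2.imwrite("pics/a1.png",np.hstack([cv2.resize(a,(400,400)),cv2.resize(b,(400,400))]))
E
```

```text
at [ 443.  -283.3  149.9] [3.141 0.    1.669] w 85.3 q [-0.69  0.34 -0.26  0.97 -0.    0.78] F [ 0.1 -0.5 -0.9] t 3.6
[443.0, -283.0, 37.0, 1.67] turn [0.0, 0.0, -0.01] shift [0.01, -0.0, 2.26]
[443.0, -283.0, 120.0, 1.67] turn [0.0, 0.0, -0.01] shift [0.01, 0.0, 0.6]
```

View pics/a1.png

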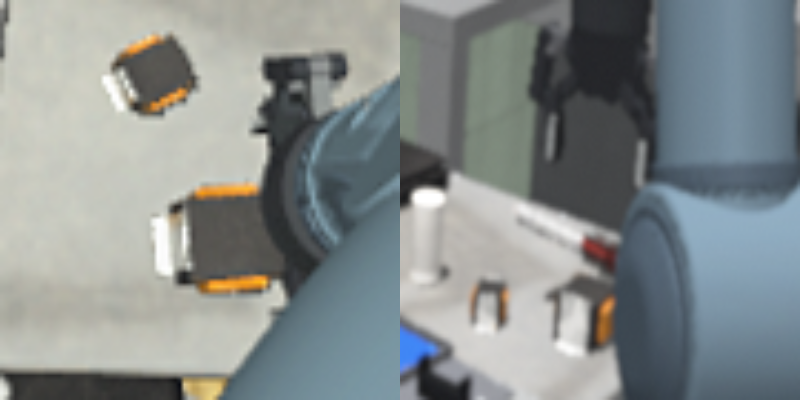

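The gripper is above the transformer, with its fingers straddling it along x (transformer at crop px ~(225,235) left, (585,320) right). I'll descend and grip.

Call:
play_rows(
  deltas=[0,0,0,0,0,0.8,0,0,0,0,0,0,1.5,0,0,0,0,0,0,2.0,0,0,0,0,0,0,2.26,0,0,0,0,0,0,2.26,0,0,0,0,0,0,2.26,255,0,0,0,0,0,2.26,255,0,0,0,0,0,2.26,255,0,0,0,0,0,2.26,255,0,0,0,0,0,2.26,255,0,0,0,0,0,2.26,255,0,0,0,0,0,2.26,255,0,0,0,0,0,2.26,255,0,0,0,0,0,2.0,255,0,0,0,0,0,1.5,255,0,0,0,0,0,0.6,255,0,0,0,0,0,0.6,255],
  force=50,
)

```text
time_s: 5.4
ee_pos: [446.4, -285.7, 125.4]
orientation: [3.134, 0.007, 1.67]
ft_force: [0.6, -1.0, -3.4]
width: 53.6
finger_force: 54.4
```

```bash
python3 mv.py 574.7 -28 110 1.47 574.7 -28 60 1.47 574.7 -28 44 1.47; python3 - <<'E'
from h import *
t=arm.capture("top");s=arm.capture("scene")
for p in(t,s):
  for n in("transformer_center","mat_orange"):print(n,[(r["position"],round(r["score"],2)) for r in arm.regions_of(n,p)])
E
```

```text
at [ 446.4 -285.7  125.4] [3.134 0.007 1.67 ] w 53.6 q [-0.69  0.36 -0.3   0.9   0.    0.78] F [ 0.6 -1.  -3.4] t 5.4
[574.7, -28.0, 110.0, 1.47] turn [0.08, 0.06, 1.91] shift [4.88, 3.06, 0.29]
[574.7, -28.0, 60.0, 1.47] turn [0.08, 0.06, 1.91] shift [4.88, 3.05, 1.29]
[574.7, -28.0, 44.0, 1.47] turn [0.08, 0.06, 1.91] shift [4.89, 3.05, 1.61]
transformer_center [([432.6, 291.7], 0.66), ([410.6, 253.5], 0.62), ([290.4, 232.3], 0.38)]
mat_orange [([323.1, 239.1], 0.59)]
transformer_center [([418.7, 209.8], 0.94), ([382.0, 232.5], 0.42)]
mat_orange [([321.3, 255.4], 0.57)]
```

Call:
play_rows(
  deltas=[0,0,0.4,0.6,0.4,-0.1,255,0,0,0.8,1.3,0.8,0,255,0,0,1.1,2.0,1.3,0.1,255,0,0,1.4,2.8,1.8,0.2,255,0,0,1.7,3.6,2.3,0.2,255,0,0,1.85,4.3,2.7,0.2,255,0,0,1.9,4.8,3.0,0.2,255,0,0,1.9,4.9,3.05,0.2,255,0,0,1.9,4.9,3.05,0.2,255,0,0,1.9,4.9,3.05,0.2,255,0,0,1.9,4.9,3.05,0.2,255,0,0,1.9,4.9,3.05,0.2,255],
)

```text
time_s: 6.9
ee_pos: [570.2, -25.4, 109.7]
orientation: [-3.141, 0.0, 1.469]
ft_force: [0.5, 0.5, -3.0]
width: 53.9
finger_force: 54.4
```

```bash
python3 mv.py 574.7 -28 65 1.47 574.7 -28 44 1.47 574.7 -28 120 1.47
```

```text
at [570.2 -25.4 109.7] [-3.141  0.     1.469] w 53.9 q [-0.16  0.45 -0.2   0.92 -0.    1.52] F [ 0.5  0.5 -3. ] t 6.9
[574.7, -28.0, 65.0, 1.47] turn [-0.0, 0.0, -0.01] shift [-0.04, 0.1, 0.89]
[574.7, -28.0, 44.0, 1.47] turn [-0.0, 0.0, -0.01] shift [-0.04, 0.1, 1.31]
[574.7, -28.0, 120.0, 1.47] turn [-0.0, 0.0, -0.01] shift [-0.04, 0.09, -0.21]
```

Call:
play_rows(
  deltas=[0,0,0,-0.04,0.1,0.4,255,0,0,0,-0.04,0.1,0.8,255,0,0,0,-0.04,0.1,1.05,255,0,0,0,-0.04,0.1,1.2,255,0,0,0,-0.04,0.1,1.27,255,0,0,0,-0.04,0.1,1.3,255,0,0,0,-0.04,0.1,1.3,255,0,0,0,-0.04,0.1,1.3,255],
)

```text
time_s: 7.7
ee_pos: [576.1, -26.8, 45.5]
orientation: [3.14, 0.0, 1.471]
ft_force: [0.9, -0.1, -3.0]
width: 53.8
finger_force: 54.4
```

```bash
python3 mv.py 574.7 -28 44 1.47 574.7 -28 160 1.47; python3 - <<'E'
from h import *
a=arm.capture("top")["pixels"][200:300,260:390];b=arm.capture("scene")["pixels"][215:295,270:375]
cv2.imwrite("pics/a2.png",np.hstack([cv2.resize(a,(400,400)),cv2.resize(b,(400,400))]))
E
```

```text
at [576.1 -26.8  45.5] [3.14  0.    1.471] w 53.8 q [-0.16  0.53 -0.26  0.78 -0.    1.51] F [ 0.9 -0.1 -3. ] t 7.7
[574.7, -28.0, 44.0, 1.47] turn [0.01, 0.0, 0.01] shift [-0.03, -0.03, 0.03]
[574.7, -28.0, 160.0, 1.47] turn [0.01, 0.0, 0.01] shift [-0.03, -0.02, -2.29]
```

View pics/a2.png

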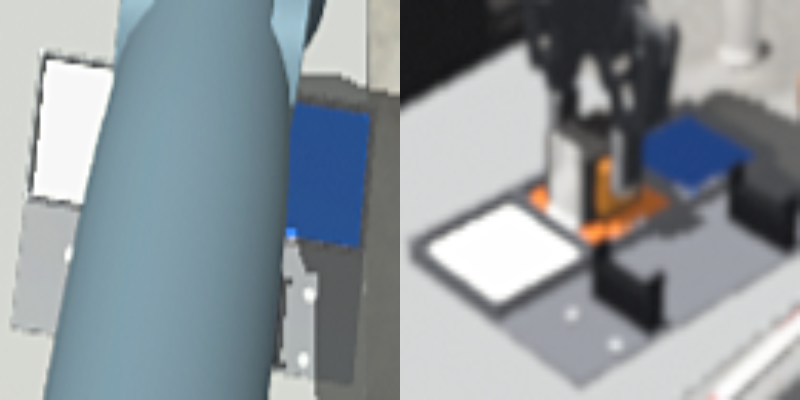

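The transformer sits inside the orange mat (crop right ~(590,195)), just above its surface. I'll lower it the last bit and release.

Call:
play_rows(
  deltas=[0,0,0,-0.02,0,0.02,255,0,0,0,-0.02,0,0.03,255,0,0,0,-0.02,0,0.04,255,0,0,0,-0.02,0,0.04,200,0,0,0,-0.02,0,0.04,0,0,0,0,-0.02,0,0.04,0,0,0,0,-0.02,0,0.04,0,0,0,0,-0.02,0,0.04,0,0,0,0,-0.02,0,0.04,0,0,0,0,-0.02,0,0.04,0,0,0,0,-0.02,0,-0.5,0,0,0,0,-0.02,0,-1.2,0,0,0,0,-0.02,0,-2.2,0,0,0,0,-0.02,0,-2.5,0,0,0,0,-0.02,0,-2.5,0,0,0,0,-0.02,0,-2.5,0],
)

```text
time_s: 9.4
ee_pos: [575.2, -27.7, 169.3]
orientation: [-3.141, 0.0, 1.471]
ft_force: [-0.0, -0.8, -0.1]
width: 85.3
finger_force: 0.0
```

```bash
python3 mv.py 450 262 160 1.57 450 262 38 1.57
```

```text
at [575.2 -27.7 169.3] [-3.141  0.     1.471] w 85.3 q [-0.16  0.42 -0.09  1.07 -0.    1.51] F [-0.  -0.8 -0.1] t 9.4
[450.0, 262.0, 160.0, 1.57] turn [-0.0, 0.0, -0.95] shift [5.52, -3.07, 0.19]
[450.0, 262.0, 38.0, 1.57] turn [-0.0, 0.0, -0.95] shift [5.52, -3.07, 2.63]
```

Call:
play_rows(
  deltas=[0,0,-0.95,1,-0.55,0.0,0,0,0,-0.95,2,-1.1,0,0,0,0,-0.95,3,-1.65,0,0,0,0,-0.95,4,-2.2,0,0,0,0,-0.95,5,-2.75,0,0,0,0,-0.95,5.52,-3.07,0.2,0,0,0,-0.95,5.52,-3.07,0.6,0,0,0,-0.95,5.52,-3.07,0.6,0,0,0,-0.95,5.52,-3.07,0.6,0,0,0,-0.95,5.52,-3.07,0.6,0,0,0,-0.95,5.52,-3.07,0.6,0],
)

```text
time_s: 10.5
ee_pos: [451.2, 261.3, 140.2]
orientation: [3.141, -0.0, 1.568]
ft_force: [0.5, 0.0, 0.0]
width: 85.6
finger_force: 0.0
```

```bash
python3 mv.py 450 262 38 1.57 ; python3 - <<'E'
from h import *
t=arm.capture("top");s=arm.capture("scene")
mo=[574.5,-27.8]
i=t["pixels"].astype(int);k=np.zeros((480,640),bool);k[205:270,290:365]=i[205:270,290:365].max(2)<95
uv=np.argwhere(arm.regions_of("transformer_center",t)[0]["mask"])[:,::-1];print("tr mask",uv.mean(0),back(t,uv.mean(0),30))
for p in(t,s):
  for n in("transformer_center","cap_big_center"):
    for r in arm.regions_of(n,p):
      print(n,r["position"],round(r["score"],2),back(p,r["position"],25)[0].round(1))
a=t["pixels"][200:300,260:390];b=s["pixels"][250:330,230:320]
cv2.imwrite("pics/a3.png",np.hstack([cv2.resize(a,(400,400)),cv2.resize(b,(400,400))]))
E
```

```text
at [451.2 261.3 140.2] [ 3.141 -0.     1.568] w 85.6 q [ 0.4   0.34 -0.29  0.94 -0.    1.98] F [0.5 0.  0. ] t 10.5
[450.0, 262.0, 38.0, 1.57] turn [0.01, -0.0, -0.02] shift [0.01, -0.03, 2.04]
tr mask [324.75837743 234.20458554] [[578.83129227 -27.10014918  30.        ]]
transformer_center [324.4, 233.0] 0.65 [582.7 -26.3  25. ]
transformer_center [412.3, 255.4] 0.62 [ 534.8 -239.1   25. ]
transformer_center [357.9, 242.1] 0.32 [ 563.  -107.6   25. ]
transformer_center [423.6, 216.5] 0.23 [ 631.3 -266.6   25. ]
cap_big_center [202.4, 285.8] 0.49 [446.3 259.   25. ]
cap_big_center [423.2, 214.5] 0.17 [ 636.3 -265.6   25. ]
transformer_center [380.6, 234.6] 0.65 [ 511.9 -212.7   25. ]
transformer_center [322.1, 249.2] 0.56 [571.2 -26.9  25. ]
cap_big_center [272.7, 312.7] 0.64 [446.4 276.2  25. ]
cap_big_center [346.5, 246.9] 0.27 [532.5 -82.8  25. ]
```

View pics/a3.png

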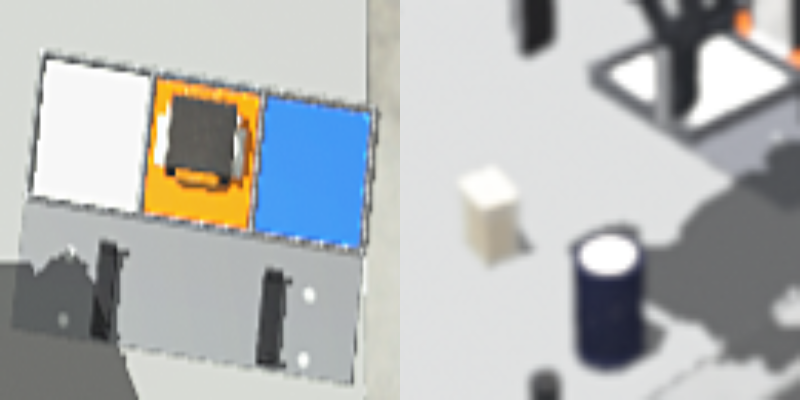

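The transformer stands centred in the orange bay (left crop ~(205,140)), and the capacitor stands below the gripper (right crop ~(608,300)). Now I'll grip the capacitor.

Call:
play_rows(
  deltas=[0,0,0,0,-0.03,0.8,0,0,0,0,0,-0.03,1.5,0,0,0,0,0,-0.03,1.9,0,0,0,0,0,-0.03,2.04,0,0,0,0,0,-0.03,2.04,0,0,0,0,0,-0.03,2.04,255,0,0,0,0,-0.03,2.04,255,0,0,0,0,-0.03,2.04,255,0,0,0,0,-0.03,2.04,255,0,0,0,0,-0.03,2.04,255,0,0,0,0,-0.03,2.04,255,0,0,0,0,-0.03,2.04,255,0,0,0,0,-0.03,2.04,255,0,0,0,0,-0.03,1.5,255,0,0,0,0,-0.03,0.7,255,0,0,0,0,-0.03,0,255,0,0,0,0,-0.03,-0.4,255,0,0,0,0,-0.03,-0.4,255,0,0,0,0,-0.03,-0.4,255],
  force=40,
)

```text
time_s: 12.75
ee_pos: [448.8, 262.2, 159.6]
orientation: [3.141, -0.0, 1.57]
ft_force: [-0.5, 0.6, -1.6]
width: 34.2
finger_force: 39.9
```

```bash
python3 mv.py 565.7 -116.5 155 1.47
```

```text
at [448.8 262.2 159.6] [ 3.141 -0.     1.57 ] w 34.2 q [ 0.41  0.32 -0.26  0.99 -0.    1.98] F [-0.5  0.6 -1.6] t 12.8
[565.7, -116.5, 155.0, 1.47] turn [0.0, -0.0, 0.96] shift [-7.57, 2.34, 0.09]
```

Call:
play_rows(
  deltas=[0,0,0.1,-0.5,0.16,0,255,0,0,0.2,-1.3,0.4,0,255,0,0,0.3,-2.2,0.68,0,255,0,0,0.4,-3.1,0.96,0,255,0,0,0.5,-4.0,1.24,0,255,0,0,0.6,-4.9,1.52,0,255,0,0,0.7,-5.8,1.8,0,255,0,0,0.8,-6.6,2.05,0,255,0,0,0.9,-7.2,2.23,0,255,0,0,0.96,-7.57,2.34,0.09,255,0,0,0.96,-7.57,2.34,0.09,255,0,0,0.96,-7.57,2.34,0.09,255,0,0,0.96,-7.57,2.34,0.09,255],
)

```text
time_s: 14.05
ee_pos: [564.6, -114.8, 154.6]
orientation: [-3.14, -0.001, 1.471]
ft_force: [0.2, -0.1, 0.6]
width: 34.0
finger_force: 39.9
```

```bash
python3 mv.py 565.7 -116.5 60 1.47 565.7 -116.5 44 1.47
```

```text
at [ 564.6 -114.8  154.6] [-3.140e+00 -1.000e-03  1.471e+00] w 34.0 q [-0.31  0.43 -0.11  1.03  0.    1.36] F [ 0.2 -0.1  0.6] t 14.1
[565.7, -116.5, 60.0, 1.47] turn [-0.02, -0.01, 0.01] shift [-0.03, 0.03, 1.89]
[565.7, -116.5, 44.0, 1.47] turn [-0.02, -0.01, 0.01] shift [-0.03, 0.03, 2.21]
```

Call:
play_rows(
  deltas=[0,0,0,-0.03,0.03,0.7,255,0,0,0,-0.03,0.03,1.4,255,0,0,0,-0.03,0.03,1.9,255,0,0,0,-0.03,0.03,2.1,255,0,0,0,-0.03,0.03,2.17,255,0,0,0,-0.03,0.03,2.21,255,0,0,0,-0.03,0.03,2.21,255,0,0,0,-0.03,0.03,2.21,255,0,0,0,-0.03,0.03,2.21,255],
)

```text
time_s: 14.95
ee_pos: [567.7, -118.3, 45.8]
orientation: [3.14, 0.0, 1.47]
ft_force: [-0.0, -0.5, -0.9]
width: 34.0
finger_force: 39.9
```

```bash
python3 mv.py 565.7 -116.5 44 1.47; python3 - <<'E'
from h import *
b=arm.capture("scene")["pixels"][205:295,270:390]
cv2.imwrite("pics/a4.png",cv2.resize(b,(800,600)))
E
```

```text
at [ 567.7 -118.3   45.8] [3.14 0.   1.47] w 34.0 q [-0.31  0.53 -0.25  0.79 -0.    1.36] F [-0.  -0.5 -0.9] t 14.9
[565.7, -116.5, 44.0, 1.47] turn [0.02, 0.0, -0.0] shift [0.03, -0.04, 0.04]
```

View pics/a4.png

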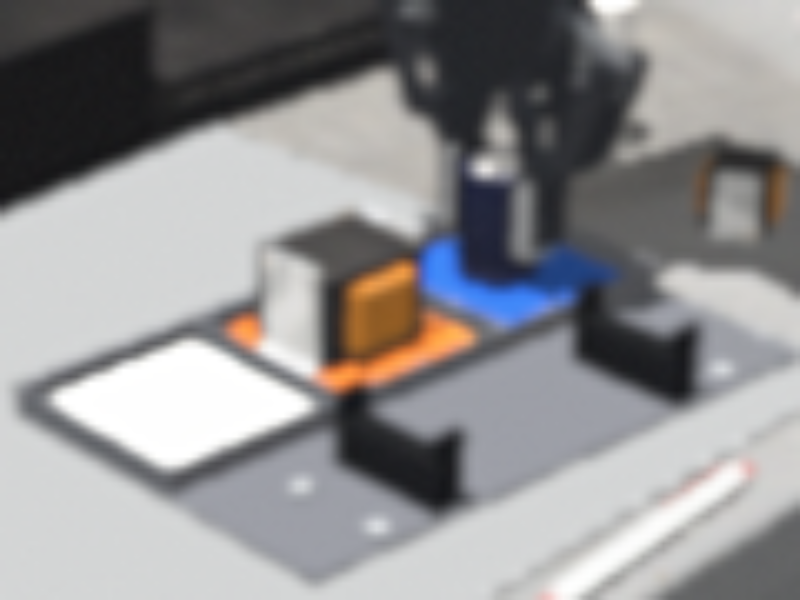

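The capacitor is centred over the blue mat (500,260) and the transformer stands upright in its bay (340,300). I'll lower the capacitor 2 mm, release and rise.

Call:
play_rows(
  deltas=[0,0,0,0,0,0.02,255,0,0,0,0,0,0.04,255,0,0,0,0,0,0.04,255,0,0,0,0,0,0.04,200,0,0,0,0,0,0.04,0,0,0,0,0,0,0.04,0,0,0,0,0,0,0.04,0,0,0,0,0,0,0.04,0,0,0,0,0,0,0.04,0,0,0,0,0,0,0.04,0,0,0,0,0,0,0.04,0,0,0,0,0,0,-0.5,0,0,0,0,0,0,-1.2,0,0,0,0,0,0,-2.2,0,0,0,0,0,0,-2.4,0,0,0,0,0,0,-2.4,0,0,0,0,0,0,-2.4,0],
)

```text
time_s: 16.7
ee_pos: [566.4, -117.8, 163.8]
orientation: [-3.141, -0.0, 1.47]
ft_force: [0.5, -0.2, -0.6]
width: 85.6
finger_force: 0.0
```

```bash
python3 mv.py 625.5 284 150 1.59 625.5 284 32 1.59
```

```text
at [ 566.4 -117.8  163.8] [-3.141 -0.     1.47 ] w 85.6 q [-0.31  0.43 -0.09  1.06 -0.    1.36] F [ 0.5 -0.2 -0.6] t 16.7
[625.5, 284.0, 150.0, 1.59] turn [-0.01, -0.0, -1.15] shift [8.11, 0.37, 0.28]
[625.5, 284.0, 32.0, 1.59] turn [-0.01, -0.0, -1.15] shift [8.11, 0.37, 2.64]
```

Call:
play_rows(
  deltas=[0,0,-0.2,0.9,0.04,0,60,0,0,-0.4,1.8,0.08,0,60,0,0,-0.5,2.7,0.12,0,60,0,0,-0.6,3.6,0.16,0,60,0,0,-0.7,4.5,0.2,0,60,0,0,-0.8,5.4,0.25,0,60,0,0,-0.9,6.3,0.3,0,60,0,0,-1.0,7.2,0.34,0.1,60,0,0,-1.15,8.11,0.37,0.3,60,0,0,-1.15,8.11,0.37,0.6,60,0,0,-1.15,8.11,0.37,0.6,60,0,0,-1.15,8.11,0.37,0.6,60,0,0,-1.15,8.11,0.37,0.6,60],
  force=30,
)

```text
time_s: 18.0
ee_pos: [626.0, 282.4, 134.6]
orientation: [-3.141, 0.001, 1.589]
ft_force: [-0.2, 0.2, 0.9]
width: 65.3
finger_force: 0.0
```

```bash
python3 mv.py 625.5 284 34 1.59; python3 - <<'E'
from h import *
b=arm.capture("scene")["pixels"][230:320,170:290]
cv2.imwrite("pics/a5.png",cv2.resize(b,(800,600)))
E
```

```text
at [626.  282.4 134.6] [-3.141e+00  1.000e-03  1.589e+00] w 65.3 q [ 0.33  0.66  0.23  1.14 -0.    1.88] F [-0.2  0.2  0.9] t 18.0
[625.5, 284.0, 34.0, 1.59] turn [-0.01, 0.01, -0.01] shift [0.03, -0.01, 2.01]
```

View pics/a5.png

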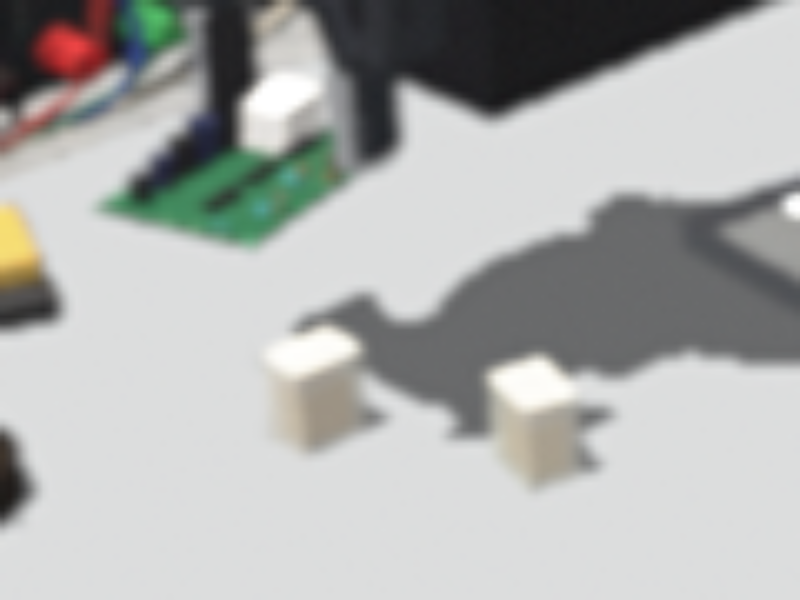

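The far relay (315,385) stands free under the gripper, and the other one (535,420) is clear. Now I'll grip it.

Call:
play_rows(
  deltas=[0,0,0,0.03,0,0.8,60,0,0,0,0.03,0,1.5,60,0,0,0,0.03,0,1.9,60,0,0,0,0.03,0,2.02,60,0,0,0,0.03,0,2.02,60,0,0,0,0.03,0,2.02,255,0,0,0,0.03,0,2.02,255,0,0,0,0.03,0,2.02,255,0,0,0,0.03,0,2.02,255,0,0,0,0.03,0,2.02,255,0,0,0,0.03,0,2.02,255,0,0,0,0.03,0,2.02,255,0,0,0,0.03,0,2.02,255,0,0,0,0.03,0,1.5,255,0,0,0,0.03,0,0.7,255,0,0,0,0.03,0,0,255,0,0,0,0.03,0,0,255,0,0,0,0.03,0,0,255],
)

```text
time_s: 19.85
ee_pos: [626.9, 285.4, 135.9]
orientation: [3.139, -0.001, 1.59]
ft_force: [-0.3, 0.1, -1.0]
width: 20.6
finger_force: 29.5
```

```bash
python3 mv.py 583.3 60.5 130 1.47 583.3 60.5 40 1.47
```

```text
at [626.9 285.4 135.9] [ 3.139e+00 -1.000e-03  1.590e+00] w 20.6 q [ 0.34  0.66  0.23  1.14 -0.    1.89] F [-0.3  0.1 -1. ] t 19.9
[583.3, 60.5, 130.0, 1.47] turn [0.02, -0.01, 1.15] shift [-4.48, -0.96, 0.11]
[583.3, 60.5, 40.0, 1.47] turn [0.02, -0.01, 1.15] shift [-4.48, -0.96, 1.91]
```

Call:
play_rows(
  deltas=[0,0,0.2,-0.6,-0.13,0,255,0,0,0.4,-1.4,-0.3,0,255,0,0,0.6,-2.3,-0.5,0,255,0,0,0.8,-3.2,-0.7,0,255,0,0,1.0,-4.0,-0.87,0,255,0,0,1.15,-4.48,-0.96,0.1,255,0,0,1.15,-4.48,-0.96,0.2,255,0,0,1.15,-4.48,-0.96,0.2,255,0,0,1.15,-4.48,-0.96,0.2,255,0,0,1.15,-4.48,-0.96,0.2,255],
)

```text
time_s: 20.85
ee_pos: [582.5, 61.4, 124.4]
orientation: [-3.141, -0.0, 1.472]
ft_force: [0.3, 0.3, 0.8]
width: 20.5
finger_force: 29.5
```

```bash
python3 mv.py 583.3 60.5 40 1.47
```

```text
at [582.5  61.4 124.4] [-3.141 -0.     1.472] w 20.5 q [-0.    0.47 -0.13  0.97  0.    1.67] F [0.3 0.3 0.8] t 20.9
[583.3, 60.5, 40.0, 1.47] turn [-0.0, -0.0, 0.02] shift [-0.02, 0.02, 1.69]
```

Call:
play_rows(
  deltas=[0,0,0,-0.02,0.02,0.7,255,0,0,0,-0.02,0.02,1.2,255,0,0,0,-0.02,0.02,1.5,255,0,0,0,-0.02,0.02,1.62,255,0,0,0,-0.02,0.02,1.67,255,0,0,0,-0.02,0.02,1.69,255,0,0,0,-0.02,0.02,1.69,255,0,0,0,-0.02,0.02,1.69,255],
)

```text
time_s: 21.65
ee_pos: [584.5, 59.5, 41.5]
orientation: [3.139, -0.0, 1.47]
ft_force: [-1.6, 0.5, 3.3]
width: 20.5
finger_force: 30.0
```

Call:
play_rows(
  deltas=[0,0,0,0,0,0.01,255,0,0,0,0,0,0.01,255,0,0,0,0,0,0.01,200,0,0,0,0,0,0.01,150,0,0,0,0,0,0.01,120,0,0,0,0,0,0.01,120,0,0,0,0,0,0.01,120,0,0,0,0,0,0.01,120,0,0,0,0,0,-0.2,120,0,0,0,0,0,-0.7,120,0,0,0,0,0,-1.6,120,0,0,0,0,0,-2.4,0,0,0,0,0,0,-2.4,0,0,0,0,0,0,-2.4,0,0,0,0,0,0,-2.4,0],
)

```text
time_s: 23.15
ee_pos: [582.6, 59.1, 159.5]
orientation: [-3.14, 0.0, 1.47]
ft_force: [0.0, 0.4, -1.3]
width: 85.3
finger_force: 0.0
```

```bash
python3 mv.py 520.5 -423 160 3.1 520 -423 160 -0.04; python3 - <<'E'
from h import *
b=arm.capture("scene")["pixels"][205:295,270:390]
cv2.imwrite("pics/a6.png",cv2.resize(b,(800,600)))
E
```

```text
at [582.6  59.1 159.5] [-3.14  0.    1.47] w 85.3 q [-0.01  0.44 -0.07  1.06 -0.    1.66] F [ 0.   0.4 -1.3] t 23.1
[520.5, -423.0, 160.0, 3.1] turn [-0.01, -0.01, -15.57] shift [-9.72, -0.26, -0.01]
[520.0, -423.0, 160.0, -0.04] turn [-0.01, 0.01, 14.42] shift [-9.72, -0.27, -0.01]
```

View pics/a6.png

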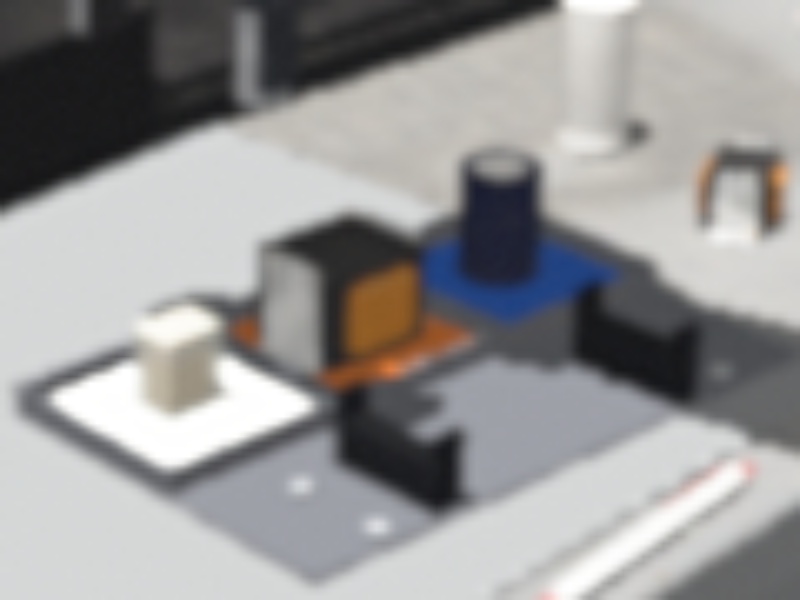

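All three parts stand in their bays: relay (180,360), transformer (340,300), capacitor (500,225). Next is the screwdriver.

Call:
play_rows(
  deltas=[0,0,-1.3,-0.6,0,0,0,0,0,-2.6,-1.5,0,0,0,0,0,-3.9,-2.4,-0.05,0,0,0,0,-5.2,-3.3,-0.1,0,0,0,0,-6.5,-4.2,-0.1,0,0,0,0,-7.8,-5.1,-0.15,0,0,0,0,-9.1,-6.0,-0.15,0,0,0,0,-10.4,-6.9,-0.2,0,0,0,0,-11.7,-7.8,-0.2,0,0,0,0,-13.0,-8.7,-0.25,0,0,0,0,-14.0,-9.4,-0.26,0,0,0,0,-14.32,-9.72,-0.26,0,0,0,0,-14.32,-9.72,-0.26,0,0,0,0,-14.32,-9.72,-0.26,0,0,0,0,-14.32,-9.72,-0.26,0,0],
)

```text
time_s: 24.7
ee_pos: [521.4, -421.4, 159.6]
orientation: [3.14, -0.001, 2.97]
ft_force: [-0.2, 0.2, -0.2]
width: 85.5
finger_force: 0.0
```

```bash
python3 mv.py 520.5 -423 27.5 2.969; python3 - <<'E'
from h import *
t=arm.capture("top");s=arm.capture("scene")
for n in("transformer_center","cap_big_center","relay_center","cap_old_center"):
    print(n,[(back(t,r["position"],25)[0].round(),round(r["score"],2)) for r in arm.regions_of(n,t)])
a=t["pixels"][200:310,440:520];b=s["pixels"][160:260,380:480]
cv2.imwrite("pics/a7.png",np.hstack([cv2.resize(a,(400,550)),cv2.resize(b,(400,550))]))
E
```

```text
at [ 521.4 -421.4  159.6] [ 3.14e+00 -1.00e-03  2.97e+00] w 85.5 q [-0.77  0.61  0.21  1.17  0.   -0.6 ] F [-0.2  0.2 -0.2] t 24.7
[520.5, -423.0, 27.5, 2.969] turn [0.01, -0.01, 0.01] shift [0.01, -0.04, 2.64]
transformer_center [(array([578., -28.,  25.]), 0.88), (array([ 540., -244.,   25.]), 0.82)]
cap_big_center [(array([ 572., -109.,   25.]), 0.57)]
relay_center [(array([559., 247.,  25.]), 0.6)]
cap_old_center [(array([ 642., -265.,   25.]), 0.71)]
```

View pics/a7.png

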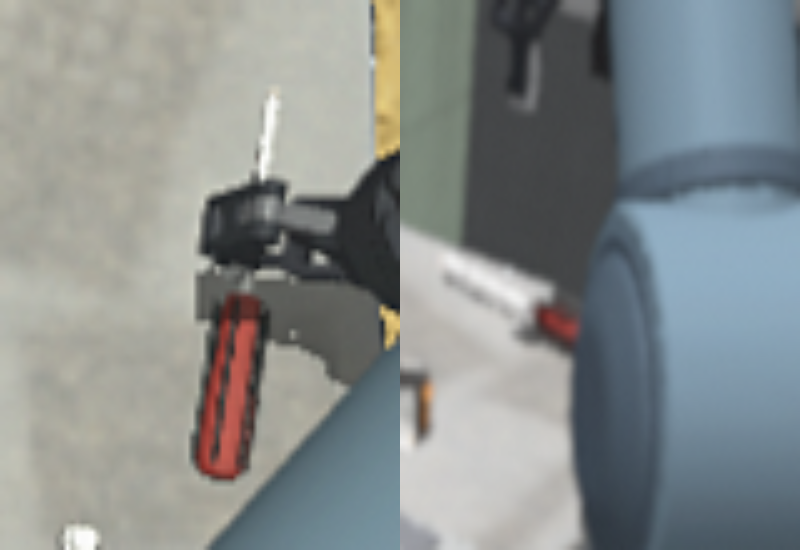

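The driver lies under the gripper: blade tip at crop (275,88), handle from (243,295) to (215,478). I'll descend and grip the front of the handle.

Call:
play_rows(
  deltas=[0,0,0,0.02,-0.04,0.8,60,0,0,0,0.02,-0.04,1.6,60,0,0,0,0.02,-0.04,2.2,60,0,0,0,0.02,-0.04,2.5,60,0,0,0,0.02,-0.04,2.64,60,0,0,0,0.02,-0.04,2.64,60,0,0,0,0.02,-0.04,2.64,255,0,0,0,0.02,-0.04,2.64,255,0,0,0,0.02,-0.04,2.64,255,0,0,0,0.02,-0.04,2.64,255,0,0,0,0.02,-0.04,2.64,255,0,0,0,0.02,-0.04,2.64,255,0,0,0,0.02,-0.04,2.64,255],
  force=60,
)

```text
time_s: 26.3
ee_pos: [521.1, -425.8, 30.2]
orientation: [-3.14, 0.003, 2.969]
ft_force: [0.3, 1.1, 5.6]
width: 25.4
finger_force: 58.8
```

Call:
play_rows(
  deltas=[0,0,0,0,0,-0.2,255,0,0,0,0,0,-0.6,255,0,0,0,0,0,-1.2,255,0,0,0,0,0,-1.9,255,0,0,0,0,0,-2.2,255,0,0,0,0,0,-2.2,255,0,0,0,0,0,-2.2,255,0,0,0,0,0,-2.2,255],
)

```text
time_s: 27.1
ee_pos: [519.2, -424.0, 136.5]
orientation: [3.14, -0.003, 2.969]
ft_force: [-1.5, -0.4, -1.1]
width: 25.2
finger_force: 59.2
```

```bash
python3 mv.py 482 1.6 140 1.47; python3 - <<'E'
from h import *
t=arm.capture("top");s=arm.capture("scene");i=t["pixels"].astype(int);hsv=cv2.cvtColor(t["pixels"],cv2.COLOR_BGR2HSV)
red=(hsv[...,1]>120)&(hsv[...,2]>60)&((hsv[...,0]<12)|(hsv[...,0]>168));red[:200]=0;red[:,:440]=0;red[310:]=0;red[:,520:]=0
uv=np.argwhere(red)[:,::-1];print(len(uv));w=back(t,uv,125)[:,:2]
print(cv2.minAreaRect(w.astype(np.float32)))
a=t["pixels"][200:310,440:520];b=s["pixels"][100:240,360:500]
cv2.imwrite("pics/a8.png",np.hstack([cv2.resize(a,(400,550)),cv2.resize(b,(400,550))]))
E
```

```text
at [ 519.2 -424.   136.5] [ 3.140e+00 -3.000e-03  2.969e+00] w 25.2 q [-0.78  0.63  0.17  1.12 -0.   -0.61] F [-1.5 -0.4 -1.1] t 27.1
[482.0, 1.6, 140.0, 1.47] turn [-0.01, -0.03, 14.32] shift [2.19, 8.26, -0.05]
203
((480.8263244628906, -414.2078857421875), (19.60671043395996, 72.19327545166016), 80.56509399414062)
```

View pics/a8.png

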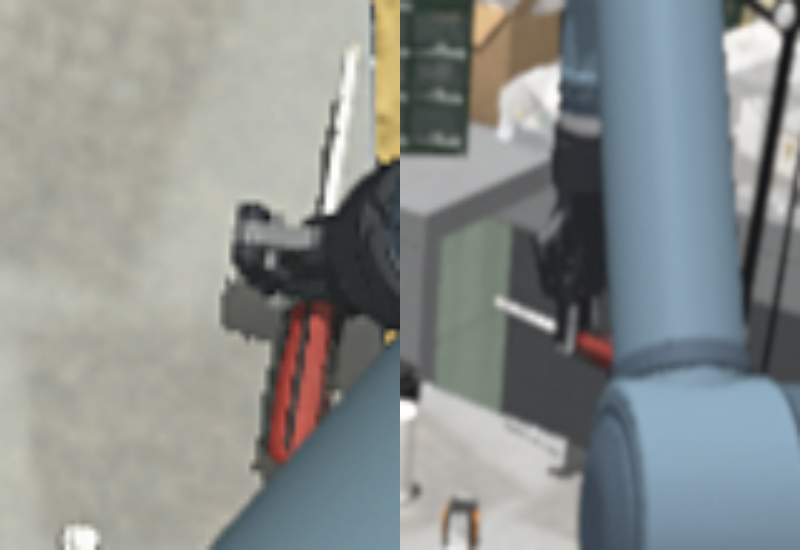

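The driver is lifted, held level, and its blade points to +x (tip at crop (353,47)). I'll use the tip to check where along the driver the grip is, then carry it over.

Call:
play_rows(
  deltas=[0,0,0.7,0.1,0.5,-0.1,255,0,0,1.9,0.3,1.2,-0.1,255,0,0,3.2,0.5,1.9,-0.1,255,0,0,4.5,0.7,2.6,-0.1,255,0,0,5.8,0.9,3.3,-0.1,255,0,0,7.1,1.1,4.1,-0.1,255,0,0,8.4,1.3,4.9,-0.1,255,0,0,9.7,1.5,5.7,-0.1,255,0,0,11.0,1.7,6.5,-0.1,255,0,0,12.2,1.9,7.2,-0.1,255,0,0,13.4,2.1,7.8,-0.1,255,0,0,14.1,2.19,8.15,-0.1,255,0,0,14.32,2.19,8.26,-0.1,255,0,0,14.32,2.19,8.26,-0.1,255,0,0,14.32,2.19,8.26,-0.1,255,0,0,14.32,2.19,8.26,-0.1,255],
)

```text
time_s: 28.8
ee_pos: [482.9, 0.2, 143.0]
orientation: [-3.141, 0.0, 1.469]
ft_force: [-0.1, -1.0, -1.7]
width: 25.1
finger_force: 59.3
```

```bash
python3 - <<'E'
from h import *
t=arm.capture("top");s=arm.capture("scene");o=arm.observe()
print(o["ee_pos"],o["orientation"],o["width"])
print("tip at pick",back(t,[510.6,209.4],119))
a=t["pixels"][200:320,240:400];b=s["pixels"][150:290,240:400]
cv2.imwrite("pics/a9.png",np.hstack([cv2.resize(a,(400,300)),cv2.resize(b,(400,350))[:300]]))
cv2.imwrite("pics/a9.png",np.hstack([cv2.resize(a,(400,350)),cv2.resize(b,(400,350))]))
E
```

```text
[4.82985142e+02 1.49459572e-01 1.43124912e+02] [-3.14135144e+00  1.99407169e-04  1.46888845e+00] 25.12238077550492
tip at pick [[ 633.41050857 -445.35139482  119.        ]]
```

View pics/a9.png

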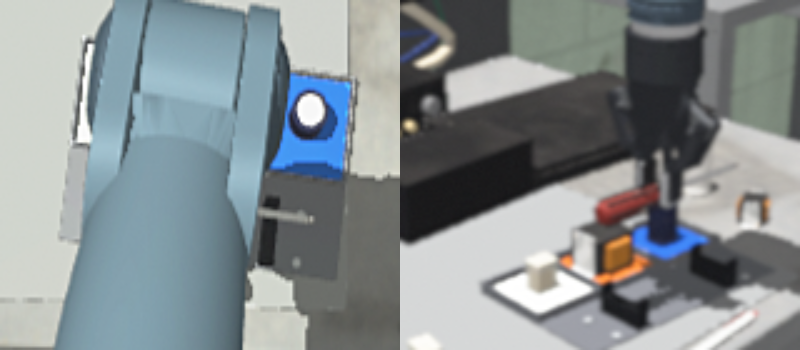

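Call:
play_rows(
  deltas=[0,0,0,0,0.01,0.7,255,0,0,0,0,0.01,1.3,255,0,0,0,0,0.01,1.6,255,0,0,0,0,0.01,1.72,255,0,0,0,0,0.01,1.76,255,0,0,0,0,0.01,1.76,255,0,0,0,0,0.01,1.76,255,0,0,0,0,0.01,1.76,255],
)

```text
time_s: 29.7
ee_pos: [484.5, 0.6, 56.2]
orientation: [3.14, 0.0, 1.47]
ft_force: [-0.6, 0.1, -1.4]
width: 24.9
finger_force: 59.3
```

```bash
python3 - <<'E'
from h import *
t=arm.capture("top");s=arm.capture("scene");o=arm.observe()
print(np.round(o["ee_pos"],1),np.round(o["ft_force"],1))
print("tip before",back(t,[364.8,274.4],126))
d=np.array([-np.sin(-.1),np.cos(-.1),0]);mid=np.array([480.1,-18.3,38])
print("expected tip",mid-97.5*d, proj(t,mid-97.5*d),proj(s,[mid-97.5*d,mid+92*d]))
g=cv2.cvtColor(t["pixels"],cv2.COLOR_BGR2GRAY);print(g[268:290,345:372:2])
for n,p in(("t",t),("s",s)):
  for r in arm.regions_of("driver_red_center",p):print(n,r["position"],r["score"].__round__(2))
h=cv2.cvtColor(s["pixels"],cv2.COLOR_BGR2HSV);red=(h[...,1]>110)&(h[...,2]>50)&((h[...,0]<10)|(h[...,0]>170));uv=np.argwhere(red[240:300,270:380])[:,::-1]+[270,240]
print(len(uv),uv.min(0),uv.max(0),uv.mean(0), proj(s,mid+52*d))
E
```

```text
[484.1   0.6  56. ] [-0.3  0.2  0.1]
tip before [[ 474.16239217 -115.5430143   126.        ]]
expected tip [ 470.36624188 -115.31290611   38.        ] [[360.95912461 279.9989329 ]] [[372.61384039 245.61352946]
 [320.58865685 267.75586598]]
[[ 90  29  34  37  92  90  91  90  91  90  91  90  91  90]
 [ 68  34  35  34  92  90  90  90  89  90  91  91  89  91]
 [ 54  37  35  50  93  90  89  89  89  91  91  90  90  91]
 [ 56  38  38  56  92  89  90  87  87  90  91  90  90  90]
 [ 53  37  36  64  92  90  89 120 110  88  90  90  91  90]
 [ 45  37  36  71  91  91  88 141 140  88  90  90  90  90]
 [ 45  24  28  78  89  89  88 129 138  88  91  90  91  89]
 [127 101  87  89  86  84  86 100 104  89  89  90  90  90]
 [163 155 149 138 131 114  97  90  85  90  90  90  90  89]
 [118 144 163 163 161 153 145 122 101  90  91  91  89  90]
 [ 45  81 104 126 135 150 153 130 118  90  90  91  91  92]
 [ 34  31  21  86  96 108 111 103 103  90  91  91  91  91]
 [ 33  36  33  90  88  86  86  88  88  90  90  90  91  91]
 [ 35  38  33  92  91  90  90  91  90  90  90  90  91  90]
 [ 34  37  33  92  92  91  91  92  91  91  91  91  90  91]
 [ 37  38  33  93  91  92  91  90  91  91  91  91  91  91]
 [ 37  40  29  94  92  92  91  92  92  92  91  91  91  92]
 [ 39  40  38  93  91  91  91  91  91  90  91  92  91  92]
 [ 39  38  43  94  90  92  91  90  92  91  92  91  91  91]
 [ 40  39  50  94  91  90  89  87  90  92  92  90  91  91]
 [ 38  38  57  93  91  91 103 111  90  92  91  91  91  92]
 [ 42  39  45  93  90  90 131 141  89  91  92  91  92  92]]
t [352.5, 276.5] 0.64
212 [304 252] [352 296] [327.66037736 263.05660377] [[332.3716     262.74095061]]
```

```bash
python3 - <<'E'
from h import *
t=arm.capture("top")
print(back(t,[[295,272.4],[347.9,279.5],[321.4,275.9]],30).round(1))
E
```

```text
[[484.4  41.   30. ]
 [471.4 -85.   30. ]
 [478.  -21.9  30. ]]
```

Call:
play_rows(
  deltas=[0,0,0.29,0,-0.05,0,255,0,0,0.29,0,-0.05,0,255,0,0,0.29,0,-0.05,0.03,255,0,0,0.29,0,-0.05,0.06,255,0,0,0.29,0,-0.05,0.06,255,0,0,0.29,0,-0.05,0.06,255],
)

```text
time_s: 30.55
ee_pos: [481.3, 0.6, 52.7]
orientation: [3.141, 0.001, 1.44]
ft_force: [-2.1, -1.0, 4.7]
width: 25.1
finger_force: 59.8
```

Call:
play_rows(
  deltas=[0,0,0,0,0,0.02,255,0,0,0,0,0,0.04,255,0,0,0,0,0,0.04,255,0,0,0,0,0,0.04,200,0,0,0,0,0,0.04,150,0,0,0,0,0,0.04,110,0,0,0,0,0,0.04,110,0,0,0,0,0,0.04,110,0,0,0,0,0,0.04,110,0,0,0,0,0,-0.3,110,0,0,0,0,0,-1.0,110,0,0,0,0,0,-2.0,110,0,0,0,0,0,-3.0,110,0,0,0,0,0,-3.5,110,0,0,0,0,0,-3.5,110,0,0,0,0,0,-3.5,110],
)

```text
time_s: 32.15
ee_pos: [481.3, 0.9, 227.4]
orientation: [3.14, 0.0, 1.439]
ft_force: [-0.1, 0.6, -0.6]
width: 48.8
finger_force: 0.0
```

```bash
python3 mv.py 400 -400 230 1.44
```

```text
at [481.3   0.9 227.4] [3.14  0.    1.439] w 48.8 q [-0.13  0.2  -0.24  1.13 -0.    1.57] F [-0.1  0.6 -0.6] t 32.1
[400.0, -400.0, 230.0, 1.44] turn [0.01, 0.0, -0.01] shift [-8.16, -0.56, -0.05]
```

Now I'll move the arm aside and check the result numerically.

Call:
play_rows(
  deltas=[0,0,0,-1,-0.07,0,110,0,0,0,-2,-0.14,0,110,0,0,0,-3,-0.2,0,110,0,0,0,-4,-0.28,0,110,0,0,0,-5,-0.35,0,110,0,0,0,-6,-0.4,0,110,0,0,0,-7,-0.5,0,110,0,0,0,-8.16,-0.56,0,110,0,0,0,-8.16,-0.56,0,110,0,0,0,-8.16,-0.56,0,110,0,0,0,-8.16,-0.56,0,110],
)

```text
time_s: 33.25
ee_pos: [399.4, -398.2, 225.8]
orientation: [-3.139, -0.003, 1.44]
ft_force: [0.1, 0.1, 0.2]
width: 48.5
finger_force: 0.0
```

```bash
python3 - <<'E'
from h import *
t=arm.capture("top");s=arm.capture("scene")
d=np.array([-np.sin(-.1),np.cos(-.1),0]);mid=np.array([480.1,-18.3,33])
def W(m,z,nm):
    w=back(t,np.argwhere(m)[:,::-1],z)[:,:2];print(nm,len(w),cv2.minAreaRect(w.astype(np.float32)))
for p,q in(("top",t),("scene",s)):
    h=cv2.cvtColor(q["pixels"],cv2.COLOR_BGR2HSV);red=(h[...,1]>110)&(h[...,2]>50)&((h[...,0]<10)|(h[...,0]>170))
    c=np.round(proj(q,mid)[0]).astype(int);k=np.zeros_like(red);k[c[1]-22:c[1]+30,c[0]-60:c[0]+60]=1;red&=k
    n,l,st,ce=cv2.connectedComponentsWithStats(red.astype(np.uint8));j=1+np.argmax(st[1:,4])
    print(p,ce[j],"expected handle",proj(q,mid+52.5*d+[0,0,6]))
    if p=="top":W(l==j,38,"handle")
for r in arm.regions_of("driver_red_center",t):
    W(r["mask"],33,("driver",round(r["score"],2)))
for n,z in(("transformer_center",30),("cap_big_center",35),("relay_center",30),("cap_old_center",50),("driver_yellow_center",12)):
    print(n,[(back(t,r["position"],z)[0][:2].round(),round(r["score"],2)) for r in arm.regions_of(n,t)])
    print("  scene",[(np.round(r["position"]).tolist(),round(r["score"],2)) for r in arm.regions_of(n,s)])
E
```

```text
top [296.58369099 270.34763948] expected handle [[297.91912001 271.67672696]]
handle 233 ((488.656982421875, 32.838226318359375), (88.53565216064453, 23.486127853393555), 83.61237335205078)
scene [328.70918367 264.47959184] expected handle [[332.2384877  262.44425261]]
('driver', 0.57) 516 ((484.084228515625, -16.159774780273438), (187.64085388183594, 32.33596420288086), 83.61100769042969)
('driver', 0.23) 3747 ((532.5259399414062, -23.944976806640625), (265.6682434082031, 169.74252319335938), 84.29164123535156)
transformer_center [(array([577., -28.]), 0.97), (array([ 526., -239.]), 0.51)]
  scene [([324.0, 250.0], 0.82)]
cap_big_center [(array([583.,  58.]), 0.69), (array([ 573., -114.]), 0.47)]
  scene [([342.0, 238.0], 0.71)]
relay_center [(array([593.,  56.]), 0.51), (array([556., 247.]), 0.44)]
  scene [([252.0, 292.0], 0.61), ([296.0, 260.0], 0.46)]
cap_old_center [(array([577.,  53.]), 0.71), (array([ 633., -268.]), 0.57)]
  scene [([360.0, 214.0], 0.83)]
driver_yellow_center [(array([467., 421.]), 0.85)]
  scene [([213.0, 348.0], 0.78)]
```

The driver's centre is within about 4 mm of the rest point and its angle within about 0.01 rad. The parts are in their bays. Handing in.

```bash
python3 -c "
from bench import arm
print(arm.hand_in())"
```

```text
the job is handed in; nothing more can be done
None
```

The job is handed in but returned no verdict: my last camera check put all three parts in their bays and the red screwdriver across both saddles, about 4 mm off centre; I viewed 15 pictures, one over the limit of 14.

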